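# Fill the start-button tube to its mark

## Task

Put the two thick round start buttons, one after the other, flat into the clear tube on the desk, so that they lie stacked in it and the top of the stack is level with the black ring round the tube. Leave the thin disc with the hole where it lies: with it the stack would not come out at the mark.

Things in the scene. Friction and masses are not known exactly. Their poses are not given: they have to be found in the camera images.
- tube: fixed upright clear tube on a round dark steel foot (84 mm across, 5 high). Origin on its axis at desk level, z up. Inner floor 6 mm up; bore 52 mm wide to 43 mm up, then flares to 64 mm (70 outside) at the rim, 48 mm up. Black ring 42 mm up = fill mark, the height of two thick buttons. A level button let go centred, underside at the rim, drops in flat; fingers do not fit in beside it
- button_a: thick round start button: black disc 40 mm in diameter, 18 mm thick, thin aluminium band round its side, grey circle on top, 20 to 45 g, lying flat on the desk. Origin at its centre (9 mm above the desk), z along its axis. Equal to the other thick button; yaw and side up do not matter
- button_b: thick round start button: black disc 40 mm in diameter, 18 mm thick, thin aluminium band round its side, grey circle on top, 20 to 45 g, lying flat on the desk. Origin at its centre (9 mm above the desk), z along its axis. Equal to the other thick button; yaw and side up do not matter
- spacer: thin black ring-shaped disc, not to be used: 40 mm in diameter like the buttons but only 7 mm thick, with a 16 mm hole through its middle, lying flat on the desk; origin at the centre of its underside
There are look-alikes about, which are no part of the job. What is shaped like the tube but green, orange or yellow is not meant.

How it is judged:
By the outcome, as a careful person would: the job done as asked, in the order asked, and still so for the second after the job is handed in, with the robot touching nothing.
It also fails if it takes over 61 s, if anything falls off the work surface, if the arm or the gripper's body presses on something with over 40 N, if the wrist force passes 120 N, or if a joint passes its speed limit or range.

## Robot

A 6-joint arm with a two-finger parallel gripper is mounted at the origin on the work surface. World frame = base frame: x ahead of the robot, y to its left, z up, the work surface at z = 0. Lengths are in m, angles in rad, forces in N, time in s.
With the tool pointing down it reaches from about 0.425 to 0.95 m from the base axis. Payload 3.5 kg.
Tool frame: the origin (TCP) lies midway between the tips of the shut fingers; the grasp point (between the pads) lies 19 mm behind it; z points along the fingers, y is the line along which they close (so a half turn about z gives the same grasp; the last joint's range is limited). The gripper opens to 85 mm and grips with 20 to 120 N. Pads are 22 mm wide; open, the fingers measure 114 mm over their backs; the gripper's body (76 mm by 85 mm) begins 54 mm behind the grasp point. The pads swing forward as they close: fully open they stand 13 mm farther back than shut.
Start: joints at [-1.463, 0.286, 1.577, -0, 1.279, -0.15], TCP at [0.172, -0.653, 0.231] pointing down, gripper open.
Joint ranges: [-2.77, 2.77], [-0.9, 2.22], [0.21, 2.48], [-1.53, 4.67], [0.24, 2.81], [-2.84, 2.84]. Speed limits (rad/s): [2.79, 2.79, 3.14, 3.14, 3.14, 3.14].

## Interface

Orientations are given as a unit quaternion [w, x, y, z].
In Python, from bench import robot gives the robot as it stands.
- The arm moves only by the tool jog_arm, never from a script. Its argument "targets" is a list of rows, each an object with "fingers": the opening, from 0 (shut) to 1 (fully open); "travel": the shift along the tool's x, y, z scaled (see below), a list of three; "yaw": the turn about the tool's z scaled (see below). In form: [{"fingers": fingers, "travel": [dx, dy, dz], "yaw": yaw}, ...]. A call has 1 to 10 rows; each row is the pose to reach, as a shift and turn from the pose commanded when the call began, along the tool's axes at that moment; what a row does not reach only later rows make up. The controller multiplies each number of a shift by 300 mm and each number of a turn by 60 degrees. A row lasts 1/8 s, in which the tool goes at most 62.5 mm and 10.7 degrees, less where a joint would pass 70% of its speed; a pose out of reach is approached as far as the arm can. A call with a number of a shift or a turn outside -1 to 1 is refused whole. A call with a gripper value outside its range is refused whole. The fingers move at their own pace and stop on an object; "newtons" is the grip in N (left out, the last holds). Time passes only in rows, so rows that repeat a pose let the fingers close. It gives the time, the measured TCP pose, the force, the opening and the grip force at its end, in the units of the state.
- robot.read_state(): the state, without advancing time (a new reading comes with each control period).
- robot.capture(name): name is "side" or "top" or "wrist"; returns the picture (400x640x3 uint8, blue, green, red); there is no depth.
- robot.camera_model(name): a dict with "fx", "fy", "cx", "cy" (pixels), "R" (3x3) and "t" (3): a world point X has camera coordinates R X + t. Camera axes: x right, y down, z forward; pixel columns grow to the right and rows downward; lengths in m; the calibration is good to about 2 mm. The wrist camera is an equidistant fisheye: a pixel r from the principal point sees the ray r / f radians off the axis. A picture is of the moment at which its call begins: read the wrist's pose just before it. camera_model takes no time and is no camera call; for the wrist camera it gives the pose at the moment of the call.
- robot.hand_in(): hands the job in; it is judged then, once.
The state is a dict: "clock": time; "joints": joint angles; "qvel": joint speeds; "joint_efforts": joint torques, N m; "ee_pos": TCP position; "orientation": TCP orientation; "force": force on the tool from outside, world axes, zero at the start; "wrist_torque": the same for the moment, N m; "width": finger opening in m; "grip_force": force on a finger pad.
Only numpy, scipy, OpenCV 4.12 (cv2) and the standard library are available. Lean on these libraries where they do the work, as an engineer would, in place of code of your own. Each camera call takes 0.05 s, during which the arm holds its last target. There are 200 camera calls.

## Working session

There is one attempt and no reset: what is moved stays moved. The work goes in short steps, Python scripts to look and compute and a tool call to move; the robot and the scene stay as the last step left them, time stands still between calls to the robot, and variables do not carry over. Pictures are saved under pics/ and viewed, at most 10 in all, crops included, and the job is handed in when it is done.

Besides the shell and the picture viewer there is one more tool, called after "Call:" in YAML: its name, and indented under it one key for each argument. jog_arm: Moves the arm, as the interface text tells. Its arguments: {"type":"object","properties":{"targets":{"type":"array","items":{"type":"object","properties":{"fingers":{"type":"number"},"travel":{"type":"array","items":{"type":"number","minimum":-1,"maximum":1}},"yaw":{"type":"number","minimum":-1,"maximum":1}}}},"newtons":{"type":"number"}},"required":["targets"]}

```bash
ls; mkdir -p pics; cat > h.py <<'E'
import numpy as np, cv2
from bench import robot
def ray(cam,u,v,m=None):
    m=m or robot.camera_model(cam)
    R=np.array(m["R"]);t=np.array(m["t"])
    x=(u-m["cx"])/m["fx"];y=(v-m["cy"])/m["fy"]
    if cam=="wrist":
        r=np.hypot(x,y);s=np.sin(r)/max(r,1e-9);d=np.array([x*s,y*s,np.cos(r)])
    else: d=np.array([x,y,1.])
    return -R.T@t, R.T@d
def plane(cam,u,v,z,m=None):
    o,d=ray(cam,u,v,m); return o+d*(z-o[2])/d[2]
E
python3 - <<'E'
from h import *
s=robot.read_state();print({k:s[k] for k in("clock","ee_pos","orientation","width")})
a=[robot.capture(n) for n in("top","side")]
for n,i in zip(("top","side"),a): cv2.imwrite(f"pics/{n}0.png",i)
m=robot.camera_model("wrist");w=robot.capture("wrist");cv2.imwrite("pics/wrist0.png",w)
for n in("top","side","wrist"):
    m=robot.camera_model(n);print(n,m["fx"],m["cx"],m["cy"],(-np.array(m["R"]).T@np.array(m["t"])).round(3),np.array(m["R"]).round(2).tolist())
E
```

```text
pics
{'clock': 0.0, 'ee_pos': array([ 0.17206102, -0.65202156,  0.22993861]), 'orientation': array([-1.18159289e-03,  9.91703794e-01,  1.28538659e-01,  3.71703563e-05]), 'width': 0.0855615800425083}
top 482.2603117457817 323.36345618315937 192.90301674608693 [ 0.383 -0.009  0.941] [[0.03, -1.0, -0.02], [-0.98, -0.02, -0.19], [0.19, 0.02, -0.98]]
side 519.2263968944394 319.1370687913311 195.6425859239782 [ 0.264 -0.698  0.762] [[0.93, -0.36, 0.0], [-0.25, -0.65, -0.72], [0.26, 0.67, -0.69]]
wrist 309.70691628693146 321.9895031902318 201.2533859596269 [ 0.237 -0.635  0.373] [[0.26, -0.97, -0.0], [-0.93, -0.25, 0.27], [-0.26, -0.07, -0.96]]
```

View pics/top0.png

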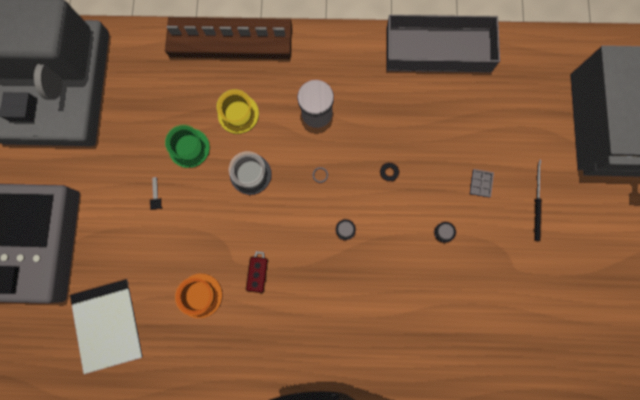

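View pics/side0.png

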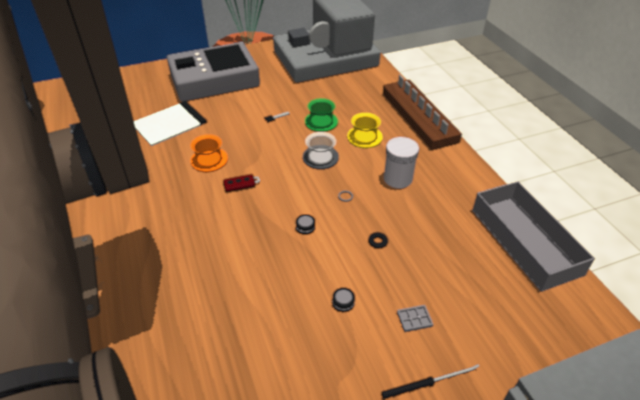

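Top view: the thick buttons with grey circles are at (345,229) and (445,232). Things to confuse with them are the spacer with the hole at (389,172) and the wire ring at (320,175). The clear tube on its dark foot is at (248,172); its look-alikes are green (188,147), yellow (238,112) and orange (199,296), plus the canister at (315,98). The side view agrees: buttons (305,223) and (343,298), spacer (378,240), tube (321,150).

```bash
python3 - <<'E'
from h import *
T=cv2.imread("pics/top0.png");S=cv2.imread("pics/side0.png")
def blob(im,u,v,r,smax):
    # low-saturation or dark pixels in window
    c=im[v-r:v+r,u-r:u+r];h=cv2.cvtColor(c,cv2.COLOR_BGR2HSV)
    m=((h[...,1]<smax)|(h[...,2]<50)).astype(np.uint8)
    n,l,st,ce=cv2.connectedComponentsWithStats(m)
    k=1+np.argmax(st[1:,4]); cs,_=cv2.findContours((l==k).astype(np.uint8),cv2.RETR_EXTERNAL,cv2.CHAIN_APPROX_NONE)
    e=cv2.fitEllipse(max(cs,key=len)); return (e[0][0]+u-r,e[0][1]+v-r),np.round(e[1],1),st[k]
for n,pt,ps,r,z in(("b1",(345,229),(305,223),18,.009),("b2",(445,232),(343,298),18,.009),("sp",(389,172),(378,240),18,.0035),("tube",(248,172),(321,150),28,.02)):
  for cam,im,p in(("top",T,pt),("side",S,ps)):
    c,ax,st=blob(im,*p,r,110); print(n,cam,np.round(c,1),ax,st,plane(cam,*c,z).round(4))
c=np.hstack([cv2.resize(T[130:250,200:300],(400,480),interpolation=cv2.INTER_CUBIC),cv2.resize(S[110:200,280:355],(400,480),interpolation=cv2.INTER_CUBIC)])
b=np.hstack([cv2.resize(i,(266,266),interpolation=cv2.INTER_CUBIC) for i in (T[209:249,325:365],T[212:252,425:465],T[152:192,369:409])])
c=np.vstack([cv2.resize(c,(798,330)),b]);cv2.imwrite("pics/crop0.png",c)
E
```

```text
b1 top [345.1 229.4] [18.5 19.3] [  9   9  19  20 306] [ 0.4933 -0.0308  0.009 ]
b1 side [304.9 224. ] [17.5 18.8] [  9  10  18  19 283] [ 0.4932 -0.0335  0.009 ]
b2 top [444.6 231.8] [18.9 20.3] [  7   8  22  20 328] [ 0.4934 -0.2229  0.009 ]
b2 side [343.1 299.6] [21.  22.5] [  8   8  21  23 400] [ 0.4933 -0.2254  0.009 ]
sp top [389.2 171.5] [16.8 17.3] [ 10   9  18  18 186] [ 0.612  -0.1166  0.0035]
sp side [377.7 239.9] [13.7 17.1] [  9  11  18  15 155] [ 0.6119 -0.1191  0.0035]
tube top [249.2 172.5] [40.7 44. ] [   8    7   44   44 1462] [0.5997 0.16   0.02  ]
tube side [320.3 150.1] [34.5 38.9] [  10    9   36   38 1077] [0.6014 0.1592 0.02  ]
```

View pics/crop0.png

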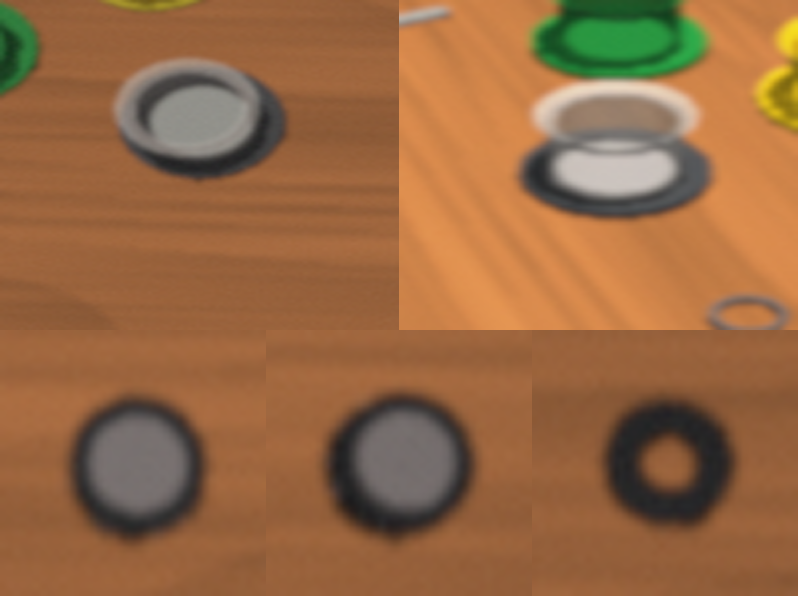

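The crops confirm it. The tube is clear with a ring on a dark foot, both buttons are solid with grey tops, and the disc at (389,172) has the hole. The two views agree within 3 mm. I'm moving to the right-hand button (0.493, -0.224) first.

Call:
jog_arm:
  targets:
    - {"fingers": 1,"travel": [0.2,-0.16,0.03],"yaw": 0}
    - {"fingers": 1,"travel": [0.4,-0.32,0.06],"yaw": 0}
    - {"fingers": 1,"travel": [0.6,-0.48,0.1],"yaw": 0}
    - {"fingers": 1,"travel": [0.8,-0.64,0.15],"yaw": 0}
    - {"fingers": 1,"travel": [1,-0.8,0.2],"yaw": 0}
    - {"fingers": 1,"travel": [1,-0.8,0.2],"yaw": 0}

```text
clock: 0.9
ee_pos: [0.3936, -0.3533, 0.1735]
orientation: [0.0, 0.992, 0.128, 0.0]
force: [0.3, -0.2, 0.3]
width: 0.0855
grip_force: 0.0
```

```bash
cat >> h.py <<'E'
def axes():
    from scipy.spatial.transform import Rotation as Ro
    s=robot.read_state();w,x,y,z=s["orientation"];return s,Ro.from_quat([x,y,z,w]).as_matrix()
def togo(p):
    s,A=axes();d=A.T@(np.array(p)-s["ee_pos"]);print("clock",round(s["clock"],2),"tcp",s["ee_pos"].round(4),"w",round(s["width"],4),"F",np.round(s["force"],1),"units",(d/.3).round(3))
E
python3 - <<'E'
from h import *
print(plane("top",246.9,169.3,.048),plane("side",320.8,141.9,.048),plane("side",320.8,157.2,.004))
togo([.4934,-.2242,.1])
E
```

```text
[0.59929854 0.15973288 0.048     ] [0.6002891  0.15344207 0.048     ] [0.60038204 0.15329883 0.004     ]
clock 0.9 tcp [ 0.3936 -0.3533  0.1735] w 0.0855 F [ 0.3 -0.2  0.3] units [ 0.431 -0.332  0.245]
```

Call:
jog_arm:
  targets:
    - {"fingers": 1,"travel": [0.2,-0.14,0.1],"yaw": 0}
    - {"fingers": 1,"travel": [0.38,-0.29,0.2],"yaw": 0}
    - {"fingers": 1,"travel": [0.4,-0.3,0.2],"yaw": 0}
    - {"fingers": 1,"travel": [0.4,-0.3,0.2],"yaw": 0}

```text
clock: 1.4
ee_pos: [0.4859, -0.235, 0.1122]
orientation: [-0.001, 0.991, 0.131, -0.001]
force: [0.1, -0.1, -0.3]
width: 0.0854
grip_force: 0.0
```

```bash
python3 - <<'E'
from h import *
m=robot.camera_model("wrist");i=robot.capture("wrist");cv2.imwrite("pics/w1.png",i)
h=cv2.cvtColor(i,cv2.COLOR_BGR2HSV);k=((h[...,1]<110)|(h[...,2]<50)).astype(np.uint8)
n,l,st,ce=cv2.connectedComponentsWithStats(k)
for j in range(1,n):
    if st[j,4]>300: print(st[j],ce[j].round(1),plane("wrist",*ce[j],.012,m).round(4))
togo([.4934,-.2242,.003])
E
```

```text
[   0    0   48   61 2385] [21.9 25.6] [0.5996 0.1594 0.012 ]
[ 586    0   54  185 7271] [618.5  90.1] [ 0.6969 -0.5219  0.012 ]
[ 204    2   43   42 1134] [224.9  22.3] [ 0.6093 -0.1208  0.012 ]
[ 398   61   65   75 2875] [430.2  98.1] [ 0.591  -0.2965  0.012 ]
[ 483   95   68  154 1227] [513.7 183.2] [ 0.5481 -0.4009  0.012 ]
[  94  118   40   42 1329] [113.3 138.5] [ 0.493  -0.0338  0.012 ]
[ 287  163   48   52 1947] [310.9 188.8] [ 0.493  -0.2237  0.012 ]
[   44   248   559   152 44058] [321.6 347.5] [ 0.3342 -0.2755  0.012 ]
clock 1.45 tcp [ 0.4858 -0.2365  0.1132] w 0.0855 F [-0.5 -0.2  0.5] units [ 0.035 -0.033  0.367]
```

View pics/w1.png

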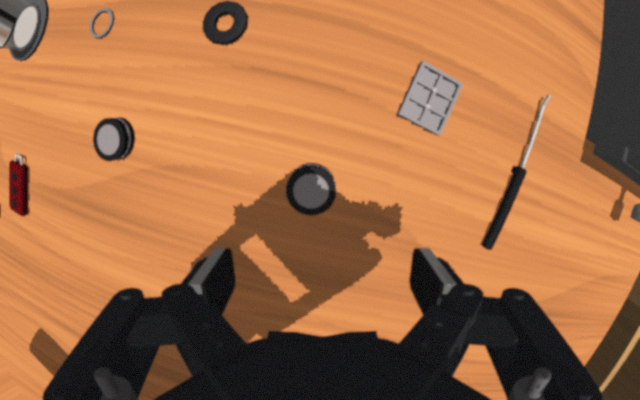

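The wrist view shows the button centred at (311,189), which gives (0.493, -0.224). That matches the top view, so I'm going down.

Call:
jog_arm:
  targets:
    - {"fingers": 1,"travel": [0.03,-0.03,0.1],"yaw": 0}
    - {"fingers": 1,"travel": [0.035,-0.035,0.25],"yaw": 0}
    - {"fingers": 1,"travel": [0.035,-0.035,0.35],"yaw": 0}
    - {"fingers": 1,"travel": [0.035,-0.035,0.35],"yaw": 0}
    - {"fingers": 1,"travel": [0.035,-0.035,0.35],"yaw": 0}

```text
clock: 2.08
ee_pos: [0.4941, -0.2263, 0.0105]
orientation: [0.001, 0.992, 0.128, 0.001]
force: [-0.5, -0.0, 0.4]
width: 0.0858
grip_force: 0.0
```

```bash
python3 - <<'E'
from h import *
togo([.493,-.2237,.003])
E
```

```text
clock 2.08 tcp [ 0.4941 -0.2263  0.0105] w 0.0858 F [-0.5 -0.   0.4] units [-0.001 -0.009  0.025]
```

Call:
jog_arm:
  targets:
    - {"fingers": 1,"travel": [0,-0.009,0.022],"yaw": 0}
    - {"fingers": 0,"travel": [0,-0.009,0.024],"yaw": 0}
    - {"fingers": 0,"travel": [0,-0.009,0.024],"yaw": 0}
    - {"fingers": 0,"travel": [0,-0.009,0.024],"yaw": 0}
    - {"fingers": 0,"travel": [0,-0.009,0.024],"yaw": 0}
    - {"fingers": 0,"travel": [0,-0.009,0.024],"yaw": 0}
    - {"fingers": 0,"travel": [0,-0.009,0.024],"yaw": 0}
    - {"fingers": 0,"travel": [0,-0.009,0.024],"yaw": 0}
  newtons: 40

```text
clock: 3.08
ee_pos: [0.4933, -0.2225, 0.0024]
orientation: [0.0, 0.992, 0.129, 0.001]
force: [0.7, 0.4, 5.2]
width: 0.0385
grip_force: 40.6
```

Call:
jog_arm:
  targets:
    - {"fingers": 0,"travel": [0,0,-0.1],"yaw": 0}
    - {"fingers": 0,"travel": [0,0,-0.3],"yaw": 0}
    - {"fingers": 0,"travel": [0.05,-0.1,-0.35],"yaw": 0}
    - {"fingers": 0,"travel": [0.15,-0.3,-0.35],"yaw": 0}
    - {"fingers": 0,"travel": [0.25,-0.5,-0.35],"yaw": 0}
    - {"fingers": 0,"travel": [0.35,-0.7,-0.35],"yaw": 0}
    - {"fingers": 0,"travel": [0.45,-0.85,-0.35],"yaw": 0}
    - {"fingers": 0,"travel": [0.5,-0.95,-0.35],"yaw": 0}
    - {"fingers": 0,"travel": [0.5,-0.95,-0.35],"yaw": 0}
    - {"fingers": 0,"travel": [0.5,-0.95,-0.35],"yaw": 0}

```text
clock: 4.32
ee_pos: [0.5643, 0.0914, 0.1057]
orientation: [0.0, 0.992, 0.129, -0.001]
force: [-0.1, -0.4, 0.3]
width: 0.038
grip_force: 40.3
```

```bash
python3 - <<'E'
from h import *
m=robot.camera_model("wrist");i=robot.capture("wrist");cv2.imwrite("pics/w2.png",i)
togo([.6,.156,.09])
E
```

```text
clock 4.38 tcp [0.5644 0.0909 0.1059] w 0.0383 F [ 0.7 -1.1  0.4] units [ 0.17  -0.18   0.053]
```

View pics/w2.png

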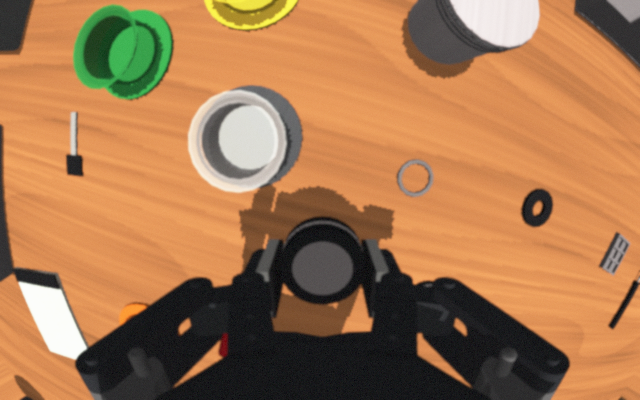

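The held button (dark, with its grey circle) is at (322,260) between the pads. The clear tube has its white rim at about (238,140) and its floor at (249,138). I'll measure both.

```bash
cat >> h.py <<'E'
def tube(i,m,u,v,r=75):
    h=cv2.cvtColor(i,cv2.COLOR_BGR2HSV);k=((h[...,1]<60)&(h[...,2]>120)).astype(np.uint8)
    w=np.zeros_like(k);cv2.circle(w,(u,v),r,1,-1);k*=w
    n,l,st,ce=cv2.connectedComponentsWithStats(k)
    for j in range(1,n):
        if st[j,4]<500: continue
        cs,_=cv2.findContours((l==j).astype(np.uint8),cv2.RETR_EXTERNAL,cv2.CHAIN_APPROX_NONE)
        c=max(cs,key=len)[:,0]
        for z in(.048,.006):
            P=np.array([plane("wrist",*q,z,m)[:2] for q in c]);c0,ax,_=cv2.fitEllipse(P.astype(np.float32)*1000)
            print(st[j],"z",z,np.round(c0,1),"axes mm",np.round(ax,1))
E
python3 - <<'E'
from h import *
i=cv2.imread("pics/w2.png");tube(i,robot.camera_model("wrist"),240,140)
E
```

```text
[ 189   87   98  105 6674] z 0.048 [600.8 159.7] axes mm [68.1 68.9]
[ 189   87   98  105 6674] z 0.006 [594.7 170.5] axes mm [82.3 83.3]
```

Call:
jog_arm:
  targets:
    - {"fingers": 0,"travel": [0.1,-0.1,0.02],"yaw": 0}
    - {"fingers": 0,"travel": [0.17,-0.185,0.06],"yaw": 0}
    - {"fingers": 0,"travel": [0.174,-0.189,0.08],"yaw": 0}
    - {"fingers": 0,"travel": [0.174,-0.189,0.1],"yaw": 0}
    - {"fingers": 0,"travel": [0.174,-0.189,0.1],"yaw": 0}
    - {"fingers": 0,"travel": [0.174,-0.189,0.1],"yaw": 0}
    - {"fingers": 0,"travel": [0.174,-0.189,0.1],"yaw": 0}

```text
clock: 5.25
ee_pos: [0.6013, 0.1594, 0.0773]
orientation: [0.0, 0.992, 0.128, 0.0]
force: [0.4, -0.2, -1.6]
width: 0.0384
grip_force: 40.4
```

```bash
python3 - <<'E'
from h import *
togo([.6005,.159,.0525])
i=robot.capture("wrist")
m=robot.camera_model("wrist");cv2.imwrite("pics/w3.png",i[130:400,150:490])
togo([.6005,.159,.0525])
E
```

```text
clock 5.25 tcp [0.6013 0.1594 0.0773] w 0.0384 F [ 0.4 -0.2 -1.6] units [-0.003  0.001  0.083]
clock 5.3 tcp [0.6013 0.1595 0.0772] w 0.0381 F [-0.1  0.3 -0.7] units [-0.003  0.001  0.082]
```

View pics/w3.png

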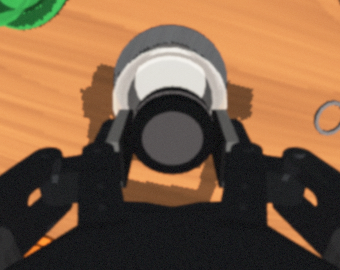

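The button at (173,137) sits over the tube rim at (171,95) in the crop, offset by parallax only. I'll lower it to the rim and release.

Call:
jog_arm:
  targets:
    - {"fingers": 0,"travel": [-0.002,0,0.04],"yaw": 0}
    - {"fingers": 0,"travel": [-0.002,0,0.08],"yaw": 0}
    - {"fingers": 0,"travel": [-0.002,0,0.08],"yaw": 0}
    - {"fingers": 0,"travel": [-0.002,0,0.08],"yaw": 0}
    - {"fingers": 0,"travel": [-0.002,0,0.08],"yaw": 0}

```text
clock: 5.92
ee_pos: [0.6009, 0.1598, 0.0531]
orientation: [0.0, 0.992, 0.129, 0.0]
force: [-0.1, -0.4, -0.9]
width: 0.0381
grip_force: 40.4
```

Call:
jog_arm:
  targets:
    - {"fingers": 1,"travel": [0,0,0],"yaw": 0}
    - {"fingers": 1,"travel": [0,0,0],"yaw": 0}
    - {"fingers": 1,"travel": [0,0,0],"yaw": 0}
    - {"fingers": 1,"travel": [0,0,0],"yaw": 0}
    - {"fingers": 1,"travel": [0,0,-0.1],"yaw": 0}
    - {"fingers": 1,"travel": [0,0,-0.2],"yaw": 0}
    - {"fingers": 1,"travel": [-0.15,0.15,-0.25],"yaw": 0}
    - {"fingers": 1,"travel": [-0.25,0.25,-0.25],"yaw": 0}
    - {"fingers": 1,"travel": [-0.25,0.25,-0.25],"yaw": 0}
    - {"fingers": 1,"travel": [-0.25,0.25,-0.25],"yaw": 0}

```text
clock: 7.18
ee_pos: [0.5474, 0.0682, 0.128]
orientation: [-0.0, 0.992, 0.128, 0.0]
force: [-0.5, -0.0, -0.5]
width: 0.0857
grip_force: 0.0
```

```bash
python3 - <<'E'
from h import *
togo([.493,-.034,.1])
i=robot.capture("wrist");t=robot.capture("side")
cv2.imwrite("pics/w4.png",np.hstack([cv2.resize(i[40:240,140:340],(400,400)),cv2.resize(t[110:190,280:360],(400,400))]))
m=robot.camera_model("wrist")
h=cv2.cvtColor(i,cv2.COLOR_BGR2HSV);k=((h[...,1]<110)|(h[...,2]<50)).astype(np.uint8)
n,l,st,ce=cv2.connectedComponentsWithStats(k)
for j in range(1,n):
    if st[j,4]>300: print(st[j],ce[j].round(1),plane("wrist",*ce[j],.012,m).round(4))
E
```

```text
clock 7.17 tcp [0.5474 0.0682 0.128 ] w 0.0857 F [-0.5 -0.  -0.5] units [-0.262  0.283  0.093]
[   0    0   36   41 1219] [14.9 18.3] [0.6772 0.5111 0.012 ]
[ 380    0  113   43 3261] [427.9  16.2] [0.7272 0.0216 0.012 ]
[ 559    0   81   68 2659] [613.1  21.9] [ 0.8513 -0.2147  0.012 ]
[ 177   64  106   95 8049] [229.4 111.1] [0.5996 0.1636 0.012 ]
[ 69  93  12  59 483] [ 74.5 126.3] [0.5552 0.3401 0.012 ]
[    0   108   601   292 50061] [293.2 338.8] [0.3869 0.0576 0.012 ]
[372 130  36  37 433] [389.5 148. ] [0.6032 0.024  0.012 ]
[500 163  30  36 681] [514.6 180.4] [ 0.6122 -0.1097  0.012 ]
[586 212  31  43 728] [601.3 232.9] [ 0.5943 -0.2877  0.012 ]
[601 236  39  75 307] [619.6 277.3] [ 0.5437 -0.3934  0.012 ]
```

View pics/w4.png

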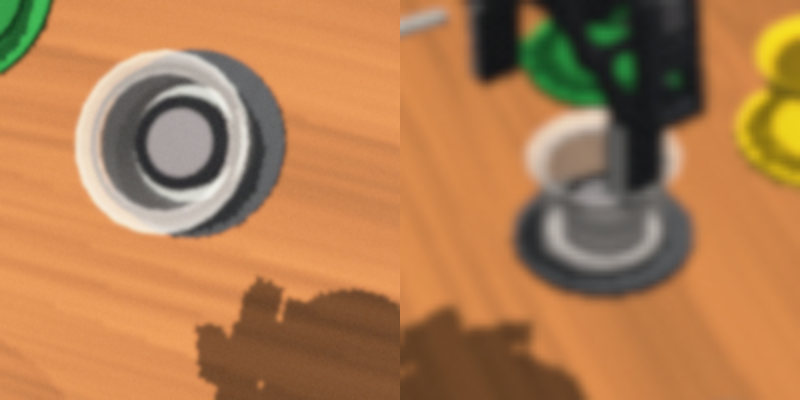

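The first button lies flat on the tube floor (left crop, 180,143). Next is the second button at about (0.493, -0.033).

Call:
jog_arm:
  targets:
    - {"fingers": 1,"travel": [-0.14,0.15,0.03],"yaw": 0}
    - {"fingers": 1,"travel": [-0.25,0.27,0.05],"yaw": 0}
    - {"fingers": 1,"travel": [-0.26,0.28,0.05],"yaw": 0}
    - {"fingers": 1,"travel": [-0.26,0.28,0.05],"yaw": 0}
    - {"fingers": 1,"travel": [-0.26,0.28,0.05],"yaw": 0}

```text
clock: 7.9
ee_pos: [0.494, -0.0321, 0.1131]
orientation: [0.0, 0.992, 0.129, 0.0]
force: [-0.4, -0.5, 0.1]
width: 0.0855
grip_force: 0.0
```

```bash
python3 - <<'E'
from h import *
m=robot.camera_model("wrist");i=robot.capture("wrist");cv2.imwrite("pics/w5.png",i)
h=cv2.cvtColor(i,cv2.COLOR_BGR2HSV);k=((h[...,1]<110)|(h[...,2]<50)).astype(np.uint8)
n,l,st,ce=cv2.connectedComponentsWithStats(k)
for j in range(1,n):
    if st[j,4]>300 and 200<ce[j][0]<440: print(st[j],ce[j].round(1),plane("wrist",*ce[j],.012,m).round(4))
togo([.493,-.033,.003])
E
```

```text
[274  38  39  38 503] [292.9  56.3] [0.6006 0.0195 0.012 ]
[ 297  176   48   51 1906] [320.7 201.3] [ 0.4932 -0.0315  0.012 ]
[   44   248   560   152 43836] [321.8 347.5] [ 0.3423 -0.0728  0.012 ]
clock 7.95 tcp [ 0.4939 -0.0321  0.113 ] w 0.0854 F [ 0.3  0.4 -0.3] units [-0.004  0.002  0.367]
```

Call:
jog_arm:
  targets:
    - {"fingers": 1,"travel": [-0.002,-0.003,0.15],"yaw": 0}
    - {"fingers": 1,"travel": [-0.002,-0.003,0.3],"yaw": 0}
    - {"fingers": 1,"travel": [-0.002,-0.003,0.36],"yaw": 0}
    - {"fingers": 1,"travel": [-0.002,-0.003,0.363],"yaw": 0}
    - {"fingers": 1,"travel": [-0.002,-0.003,0.363],"yaw": 0}
    - {"fingers": 1,"travel": [-0.002,-0.003,0.363],"yaw": 0}

```text
clock: 8.7
ee_pos: [0.4936, -0.0325, 0.0052]
orientation: [0.001, 0.992, 0.129, 0.001]
force: [0.2, 0.3, 0.2]
width: 0.0855
grip_force: 0.0
```

Call:
jog_arm:
  targets:
    - {"fingers": 0,"travel": [0,-0.003,0.006],"yaw": 0}
    - {"fingers": 0,"travel": [0,-0.003,0.006],"yaw": 0}
    - {"fingers": 0,"travel": [0,-0.003,0.006],"yaw": 0}
    - {"fingers": 0,"travel": [0,-0.003,0.006],"yaw": 0}
    - {"fingers": 0,"travel": [0,-0.003,0.006],"yaw": 0}
    - {"fingers": 0,"travel": [0,-0.003,0.006],"yaw": 0}
    - {"fingers": 0,"travel": [0,-0.003,0.006],"yaw": 0}
  newtons: 40

```text
clock: 9.57
ee_pos: [0.4925, -0.0316, 0.0025]
orientation: [0.0, 0.992, 0.129, 0.0]
force: [-1.1, -0.2, 5.9]
width: 0.0385
grip_force: 40.6
```

```bash
python3 - <<'E'
from h import *
togo([.6009,.1595,.11])
E
```

```text
clock 9.57 tcp [ 0.4925 -0.0316  0.0025] w 0.0385 F [-1.1 -0.2  5.9] units [ 0.512 -0.524 -0.358]
```

Call:
jog_arm:
  targets:
    - {"fingers": 0,"travel": [0,0,-0.15],"yaw": 0}
    - {"fingers": 0,"travel": [0,0,-0.33],"yaw": 0}
    - {"fingers": 0,"travel": [0.1,-0.1,-0.36],"yaw": 0}
    - {"fingers": 0,"travel": [0.23,-0.23,-0.36],"yaw": 0}
    - {"fingers": 0,"travel": [0.36,-0.36,-0.36],"yaw": 0}
    - {"fingers": 0,"travel": [0.48,-0.48,-0.33],"yaw": 0}
    - {"fingers": 0,"travel": [0.51,-0.52,-0.27],"yaw": 0}
    - {"fingers": 0,"travel": [0.512,-0.524,-0.25],"yaw": 0}
    - {"fingers": 0,"travel": [0.512,-0.524,-0.25],"yaw": 0}
    - {"fingers": 0,"travel": [0.512,-0.524,-0.25],"yaw": 0}

```text
clock: 10.82
ee_pos: [0.6006, 0.1588, 0.0775]
orientation: [0.0, 0.992, 0.128, 0.0]
force: [-0.1, 0.2, 0.5]
width: 0.0385
grip_force: 40.4
```

```bash
python3 - <<'E'
from h import *
togo([.6009,.1595,.053])
E
```

```text
clock 10.82 tcp [0.6006 0.1588 0.0775] w 0.0385 F [-0.1  0.2  0.5] units [ 0.002 -0.002  0.082]
```

Call:
jog_arm:
  targets:
    - {"fingers": 0,"travel": [0.001,-0.002,0.04],"yaw": 0}
    - {"fingers": 0,"travel": [0.001,-0.002,0.081],"yaw": 0}
    - {"fingers": 0,"travel": [0.001,-0.002,0.081],"yaw": 0}
    - {"fingers": 0,"travel": [0.001,-0.002,0.081],"yaw": 0}
    - {"fingers": 0,"travel": [0.001,-0.002,0.081],"yaw": 0}

```text
clock: 11.45
ee_pos: [0.601, 0.1604, 0.0532]
orientation: [0.0, 0.992, 0.129, 0.0]
force: [-0.8, -0.8, -0.3]
width: 0.0384
grip_force: 40.4
```

Call:
jog_arm:
  targets:
    - {"fingers": 1,"travel": [0,0,0],"yaw": 0}
    - {"fingers": 1,"travel": [0,0,0],"yaw": 0}
    - {"fingers": 1,"travel": [0,0,0],"yaw": 0}
    - {"fingers": 1,"travel": [0,0,0],"yaw": 0}
    - {"fingers": 1,"travel": [0,0,-0.1],"yaw": 0}
    - {"fingers": 1,"travel": [0,0,-0.2],"yaw": 0}
    - {"fingers": 1,"travel": [-0.15,0.15,-0.3],"yaw": 0}
    - {"fingers": 1,"travel": [-0.25,0.25,-0.35],"yaw": 0}
    - {"fingers": 1,"travel": [-0.25,0.25,-0.35],"yaw": 0}
    - {"fingers": 1,"travel": [-0.25,0.25,-0.35],"yaw": 0}

```text
clock: 12.7
ee_pos: [0.5473, 0.0689, 0.1577]
orientation: [-0.0, 0.992, 0.128, 0.0]
force: [-0.0, 0.3, -0.1]
width: 0.0855
grip_force: 0.0
```

```bash
python3 - <<'E'
from h import *
i=robot.capture("wrist");t=robot.capture("top")
cv2.imwrite("pics/w6.png",np.hstack([cv2.resize(i[40:240,140:340],(400,400)),cv2.resize(t[130:210,210:290],(400,400))]))
togo([.6,.16,.1])
E
```

```text
clock 12.8 tcp [0.5473 0.0695 0.157 ] w 0.0853 F [-1.  -0.3 -0.1] units [ 0.247 -0.247  0.19 ]
```

View pics/w6.png

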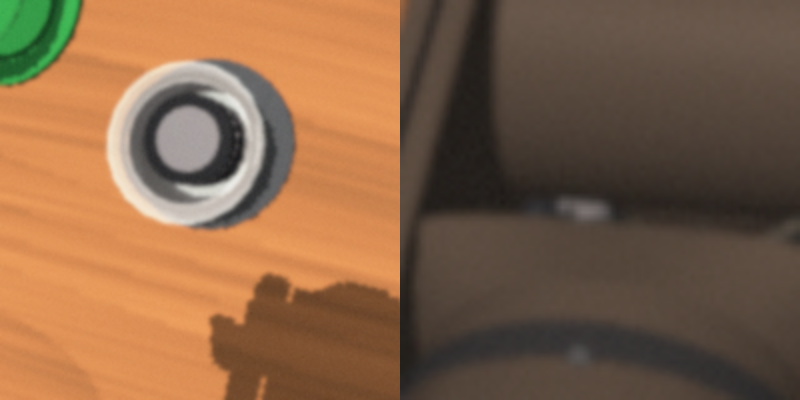

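The second button is in: its grey circle at (188,138) is concentric with the dark top, and the side of the stack shows below it. I'll check the level from the side.

```bash
python3 - <<'E'
from h import *
t=robot.capture("side");cv2.imwrite("pics/s7.png",cv2.resize(t[120:180,285:360],(750,600),interpolation=cv2.INTER_CUBIC))
E
```

```text
(no output)
```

View pics/s7.png

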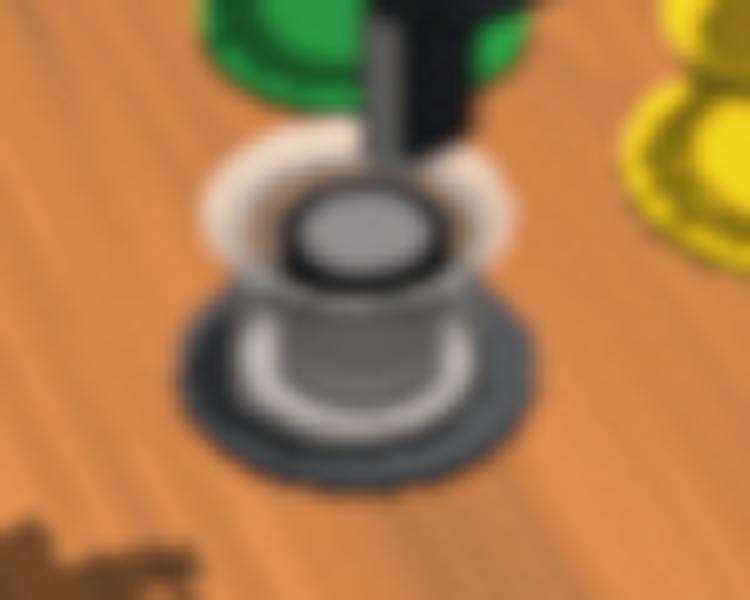

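The side view shows the stack upright, its level top at (365,235) in the crop and up at the ring just under the flare. The gripper is clear of it, so I'm handing in.

```bash
python3 -c "
from bench import robot
print(robot.hand_in())"
```

```text
the job is handed in; nothing more can be done
None
```

Both thick buttons lie flat and stacked in the clear tube, with the top at the black ring as far as the side camera view shows; the spacer was not touched, and I handed the job in at about 13 s.

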